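# Click the filter lever to the third notch and light the lamp

## Robot

A 6-joint arm with a two-finger parallel gripper is mounted at the origin on the work surface. World frame = base frame: x ahead of the robot, y to its left, z up, the work surface at z = 0. Lengths are in m, angles in rad, forces in N, time in s.
With the tool pointing down it reaches from about 0.375 to 0.9 m from the base axis. Payload 3.1 kg.
Tool frame: the origin (TCP) lies at the centre of the arm's flange, where the gripper is bolted on; the fingertips stand 173 mm ahead of it and the grasp point (between the pads) lies 155 mm ahead of it (tip_extent is the distance from the TCP to the fingertips, in m); z points along the fingers, y is the direction in which the jaws open and shut (so a half turn about z gives the same grasp; the last joint's range is limited). The gripper opens to 85 mm and grips with 20 to 120 N. Pads are 22 mm wide; open, the fingers measure 114 mm over their backs; the gripper's body (76 mm by 85 mm) begins 54 mm behind the grasp point. The pads swing forward as they close: fully open they stand 13 mm farther back than shut.
Start: joints at [1.03, 0.527, 1.433, -0, 1.181, -0.178], TCP at [0.222, 0.584, 0.405] pointing down, gripper open.
Joint ranges: [-3.08, 3.08], [-0.75, 2.2], [0.22, 2.44], [-1.43, 4.57], [0, 2.65], [-2.85, 2.85]. Speed limits (rad/s): [2.79, 2.79, 3.14, 3.14, 3.14, 3.14].

## Interface

Orientations are given as a unit quaternion [x, y, z, w].
In Python, from station import sense, snapshot, sign_off, tip_extent gives the robot as it stands. The module is installed in compiled form; this text tells all that it offers.
- The arm moves only by the tool servo_tool, never from a script. Its argument "rows" is a list of rows, each a list of 3 entries, a list of its own where there are three numbers: the shift along the tool's x, y, z in mm, then the turn about the tool's z in degrees, then the opening, from -1 (shut) to 1 (fully open), so that 0 is half open. A call has 1 to 8 rows; each row is the pose to reach, as a shift and turn from the pose measured when the call began, along the tool's axes at that moment; what a row does not reach only later rows make up. A row lasts 1/10 s, in which the tool goes at most 50 mm and 8.59 degrees, less where a joint would pass 70% of its speed; a pose out of reach is approached as far as the arm can. A call with a gripper value outside its range is refused whole. The fingers move at their own pace and stop on an object; "force" is the grip in N (left out, the last holds). Time passes only in rows, so rows that repeat a pose let the fingers close. It gives the time, the measured TCP pose, the force and the opening at its end, in the units of the state.
- sense(): the state, without advancing time (a new reading comes with each control period).
- snapshot(name): name is "scene" or "top" or "wrist"; returns a dict with "image" (400x640x3 uint8, blue, green, red), "z_map" (400x640 float32, m along the optical axis (not along the pixel's ray), 0 where there is no reading), "vertical_fov" (degrees; the focal length in pixels is half the picture's height over the tangent of half this angle, whatever the lens; pixels are square), "cx", "cy" (the principal point, pixels), "cam_to_world" (4x4, takes a point from camera to world coordinates). Camera axes: x right, y down, z forward; pixel columns grow to the right and rows downward; lengths in m; the calibration is good to about 2 mm. The wrist camera is an equidistant fisheye: a pixel r from the principal point sees the ray r / f radians off the axis. A picture is of the moment at which its call begins.
- sign_off(): hands the job in, once; it reports no verdict.
The state is a dict: "t": time; "q": joint angles; "qd": joint speeds; "tau": joint torques, N m; "tcp_pos": TCP position; "tool_rot": TCP orientation; "force": force on the tool from outside, world axes, zero at the start; "ft_torque": the same for the moment, N m; "finger_gap": opening from 0.0 (shut) to 1.0 (fully open).
Only numpy, scipy, OpenCV 4.12 (cv2) and the standard library are available. Lean on these libraries where they do the work, as an engineer would, in place of code of your own. Each camera call takes 0.05 s, during which the arm holds its last target. There are 200 camera calls.

## Task

On the white filter lamp, push the orange filter lever out of its parking end to the robot's left along the slot, feeling the clicks, and stop it resting in the third notch (the green dot) without running past it; then press the lamp's green button all the way down and let it come back up. Push with the fingertips only: do not pinch the lever, and leave everything else on the bench where it stands.

Things in the scene. Friction and masses are not known exactly. Their poses are not given: they have to be found in the camera images.
- lamp_unit: the filter lamp: white box fixed on the bench, 150 (x) x 300 (y) x 75 mm high, blue stripe round its foot, black lens barrel on its far side. Origin: centre of its underside; front (-x) faces the robot, +y to the robot's left, z up; turned up to 0.4 rad about z. Its black lever slot runs along y in the middle of the flat top (x = 0, y -93 to +71 mm)
- lever_top (a point): centre of the top of the orange filter lever, an upright tab 26 mm (lamp's x) x 14 mm (lamp's y, its sliding direction), 38 mm tall above the lamp's top. This point is 113 mm above the bench, at x = 0, y = -70 mm + lever travel in the lamp's frame. Push it on its right (-y) face; the lamp's top is clear on both sides of it
- third_dot (a point): green dot, 13 mm across, on the lamp's top at x = +34, y = +4 mm of the lamp's frame: the third of five dots, 20 mm apart (white, yellow, green, blue, red from right to left), each level with a notch; an orange pointer on the lever's foot points at the dot of its notch
- filter_lever (a joint): lever travel along the lamp's +y, 0 to 0.118 m. Starts in a smooth stretch 0 to 0.012 (0.3 N friction), no notch. Five sprung notches at 0.034, 0.054, 0.074 (third), 0.094, 0.114; ridge tops 0.010 before each. Leaving a notch takes 5 to 10 N, fading up the ridge; 2 to 4 mm past its top the lever snaps ahead of the finger into the next notch and stays
- lamp_button_top (a point): centre of the top of the green push button, 28 mm across, in a black ring 44 mm across and 12 mm high, on the lamp's top at x = 0, y = +115 mm in the lamp's frame; 93 mm above the bench when up
- lamp_button (a joint): how far the green button is pressed, 0 to 0.006 m; sprung, needs about 2 N to start and 5 N to reach the bottom, and comes back up when let go
- vial_mid (a point): a bystander, loose: small green specimen vial with white cap, 25 mm across, 38 mm tall, standing on the lamp's top on the robot's side of the button; point at its centre, half-way up
- cover_case_mid (a point): a bystander, loose: flat red cover-glass case, 28 x 40 x 12 mm, lying on the lamp's top on the robot's side, right end; point at its centre, half-way up
- beaker_mid (a point): a bystander, loose: open glass beaker, 68 mm across, 85 mm tall; point at its centre, half-way up
- dropper_mid (a point): a bystander, loose: brown dropper bottle, 38 mm across, 85 mm tall; point at its centre, half-way up
- slide_box_mid (a point): a bystander, loose: yellow microscope-slide box, 77 x 57 x 32 mm; point at its centre, half-way up
- petri_dish_mid (a point): a bystander, loose: flat glass dish with clear cover, 88 mm across, 16 mm high; point at its centre, half-way up

How it is judged:
By the outcome, as a careful person would: the job done as asked, in the order asked, and still so for the second after the job is handed in, with the robot touching nothing.
It also fails if it takes over 69 s, if anything falls off the work surface, if the arm or the gripper's body presses on something with over 40 N, if the wrist force passes 120 N, or if a joint passes its speed limit or range.

## Working session

There is one attempt and no reset: what is moved stays moved. The work goes in short steps, Python scripts to look and compute and a tool call to move; the robot and the scene stay as the last step left them, time stands still between calls to the robot, and variables do not carry over. Pictures are saved under pics/ and viewed, about 8 in all and at most 12, crops included, and the job is handed in when it is done.

Besides the shell and the picture viewer there is one more tool, called after "Emit:" as name(argument=value, ...), one argument or row to a line, values as JSON. servo_tool: Moves the arm, as the interface text tells. Its arguments: {"type":"object","properties":{"rows":{"type":"array"},"force":{"type":"number"}},"required":["rows"]}

```bash
mkdir -p pics; cat > h.py <<'E'
import numpy as np, cv2
from station import sense, snapshot, sign_off, tip_extent
from scipy.spatial.transform import Rotation as R
def world(s):
    h,w=s["z_map"].shape; f=h/2/np.tan(np.radians(s["vertical_fov"]/2))
    u,v=np.meshgrid(np.arange(w),np.arange(h)); z=s["z_map"]
    P=np.stack([(u-s["cx"])/f*z,(v-s["cy"])/f*z,z],-1)
    T=np.array(s["cam_to_world"]); return P@T[:3,:3].T+T[:3,3]
E
python3 - <<'E'
from h import *
s=sense(); print({k:np.round(v,3) for k,v in s.items()}, tip_extent)
for n in("top","scene"):
    p=snapshot(n); cv2.imwrite(f"pics/{n}0.png",p["image"]); np.savez(f"{n}0.npz",**p)
    print(n,np.round(p["cam_to_world"],3).tolist(),p["vertical_fov"],p["cx"],p["cy"])
E
```

```text
{'t': np.float64(0.0), 'q': array([ 1.029,  0.528,  1.434, -0.   ,  1.181, -0.178]), 'qd': array([-0.   ,  0.001,  0.   , -0.002,  0.001,  0.001]), 'tau': array([-1.0000e-03, -4.4235e+01, -1.7802e+01, -0.0000e+00,  8.0000e-03,
       -0.0000e+00]), 'tcp_pos': array([0.222, 0.584, 0.404]), 'tool_rot': array([ 0.18 ,  0.984, -0.001, -0.   ]), 'force': array([-0.518,  0.17 ,  0.027]), 'ft_torque': array([-0.028,  0.021, -0.021]), 'finger_gap': np.float64(0.998)} 0.1734
top [[-0.013, -0.998, 0.069, 0.484], [-1.0, 0.013, -0.0, 0.057], [-0.0, -0.069, -0.998, 1.049], [0.0, 0.0, 0.0, 1.0]] 42.96592132601711 323.46540151810945 197.00355620701907
scene [[0.009, 0.76, -0.65, 1.063], [1.0, -0.004, 0.009, 0.045], [0.004, -0.65, -0.76, 0.703], [0.0, 0.0, 0.0, 1.0]] 53.31296976362979 326.3181579599679 201.1430131808413
```

View pics/top0.png

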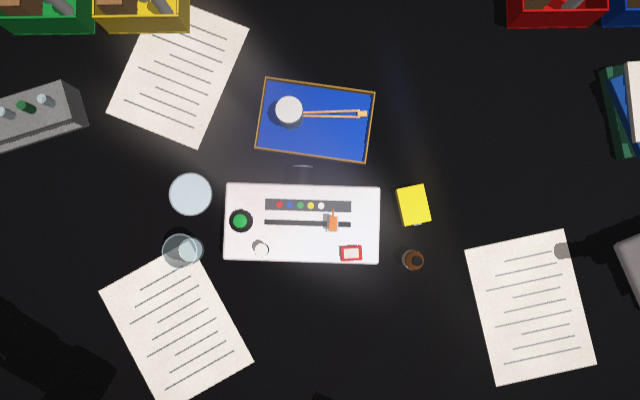

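View pics/scene0.png

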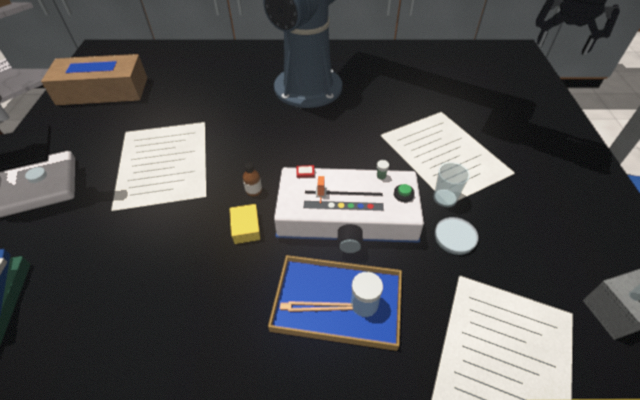

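The top view shows the lamp at about (223–380, 183–264), the lever at (332,222), the button at (240,221), the vial at (261,248) and the case at (350,253). The scene view agrees. Next I'll fit the lamp pose.

```bash
cat > fit.py <<'E'
from h import *
for n,box in(("top",(215,175,390,272)),("scene",(270,160,430,245))):
    s=dict(np.load(f"{n}0.npz")); W=world(s); hsv=cv2.cvtColor(s["image"],cv2.COLOR_BGR2HSV)
    m=np.zeros(hsv.shape[:2],bool); x0,y0,x1,y1=box; m[y0:y1,x0:x1]=1
    H,S,V=cv2.split(hsv); m&=s["z_map"]>0
    t=m&(abs(W[...,2]-.075)<.005); r=cv2.minAreaRect((W[t][:,:2]*1000).astype(np.float32))
    print(n,"toprect",np.round(r[0],1),np.round(r[1],1),round(r[2],2),"z",np.median(W[t][:,2]))
    for c,a,b,zl in(("btn",50,75,.082),("greendot",45,80,0),("red",0,8,0),("redb",172,180,0),("yellow",22,35,0),("blue",100,125,.06),("orange",6,16,.09)):
        k=m&(H>=a)&(H<=b)&(S>110)&(V>60)&(W[...,2]>max(zl,.06))
        if c=="greendot":k&=W[...,2]<.081
        cnt,lab,st,ce=cv2.connectedComponentsWithStats(k.astype(np.uint8))
        for i in range(1,cnt):
            if st[i,4]>=8: p=W[lab==i]; print(c,st[i,4],np.round(ce[i],1),np.round(p.mean(0)*1000,1),"max z",round(p[:,2].max()*1000,1))
E
python3 fit.py
```

```text
top toprect [508.4  98.9] [299.9 163.7] 87.36 z 0.07614947993332316
btn 164 [239.5 220.6] [507.4 213.9  97.6] max z 101.7
red 22 [279.  204.2] [538.2 141.5  77.6] max z 80.4
red 115 [351.3 252.8] [444.3   5.5  88. ] max z 92.4
redb 8 [346.6 246.1] [456.7  13.8  83.9] max z 89.1
yellow 29 [310.4 205.1] [535.6  81.5  77.5] max z 82.4
blue 23 [289.4 204.2] [537.9 121.7  77.4] max z 81.2
orange 101 [332.4 222.9] [500.5  40.6 114.4] max z 118.1
scene toprect [511.9  99.2] [298.6 164.3] 87.42 z 0.07472330366102731
btn 87 [404.5 188.9] [512.2 213.6  96.6] max z 99.4
greendot 12 [350.4 204.9] [537.  102.   75.5] max z 78.4
red 88 [305.6 173. ] [454.5   8.2  85.6] max z 89.2
red 27 [370.  205.8] [539.8 142.   75.9] max z 78.4
yellow 27 [340.6 204.9] [537.2  81.8  75.9] max z 78.0
blue 21 [360.1 205.5] [539.  121.9  75.8] max z 78.2
orange 99 [320.5 184.1] [507.9  40.7 107.4] max z 114.2
```

Emit:
servo_tool(
  rows=[
    [[-20,-19,0],-2,-1],
    [[-54,-51,0],-5,-1],
    [[-88,-84,0],-8,-1],
    [[-122,-116,0],-11,-1],
    [[-156,-148,0],-14,-1],
    [[-190,-180,0],-18,-1],
    [[-224,-213,0],-18,-1],
    [[-250,-237,0],-18,-1],
  ],
  force=40,
)

```text
t: 0.9
tcp_pos: [0.3717, 0.2715, 0.404]
tool_rot: [0.025, 1.0, -0.001, -0.001]
force: [1.6, 0.2, 0.4]
finger_gap: 0.0
```

```bash
cat > go.py <<'E'
from h import *
import sys
s=sense(); Rm=R.from_quat(s["tool_rot"]).as_matrix()
print(round(s["t"],2),"tcp",np.round(s["tcp_pos"]*1000,1),"F",np.round(s["force"],2),"gap",round(s["finger_gap"],3),"yaw_y",round(np.degrees(np.arctan2(Rm[1,1],Rm[0,1])),2),"tip",tip_extent)
if len(sys.argv)>3: print("shift",np.round(Rm.T@(np.array(list(map(float,sys.argv[1:4])))-s["tcp_pos"]*1000),1))
E
python3 go.py 504 0 404
```

```text
0.9 tcp [371.7 271.5 404. ] F [1.56 0.24 0.38] gap 0.0 yaw_y 87.16 tip 0.1734
shift [-145.6 -264.6    0.4]
```

Emit:
servo_tool(
  rows=[
    [[-18,-33,0],0,-1],
    [[-40,-73,0],0,-1],
    [[-62,-113,0],0,-1],
    [[-84,-153,20],0,-1],
    [[-106,-193,40],0,-1],
    [[-126,-230,60],0,-1],
    [[-140,-255,80],0,-1],
    [[-146,-265,90],0,-1],
  ],
)

```text
t: 1.7
tcp_pos: [0.5051, -0.0032, 0.3128]
tool_rot: [0.027, 1.0, -0.001, -0.001]
force: [-0.9, -0.4, 0.4]
finger_gap: -0.004
```

```bash
python3 go.py 504 0 300; python3 - <<'E'
from h import *
p=snapshot("wrist"); cv2.imwrite("pics/w1.png",p["image"]); np.savez("w1.npz",**p); print(p["vertical_fov"],p["cx"],p["cy"])
p=snapshot("scene"); cv2.imwrite("pics/s1.png",cv2.resize(p["image"][120:250,240:440],(800,520)));np.savez("scene0.npz",**p)
E
python3 fit.py | sed -n '/scene/,$p'
```

```text
1.7 tcp [505.1  -3.2 312.8] F [-0.88 -0.41  0.41] gap -0.004 yaw_y 86.96 tip 0.1734
shift [ 1.2  3.1 12.8]
65.70646984690485 318.7271721046329 198.11557725223616
scene toprect [518.   99.3] [298.8 177.4] 87.59 z 0.07470711797678092
btn 98 [405.2 189.4] [513.4 214.9  96.3] max z 99.4
red 69 [307.9 173.3] [458.5  13.4  88.5] max z 147.5
red 20 [370.  205.8] [540.2 142.   76.2] max z 78.7
yellow 23 [340.6 204.8] [536.7  81.8  75.8] max z 78.0
blue 17 [360.1 205.6] [539.1 121.8  75.8] max z 77.3
orange 97 [320.6 184.4] [508.5  41.  107. ] max z 115.6
```

View pics/w1.png

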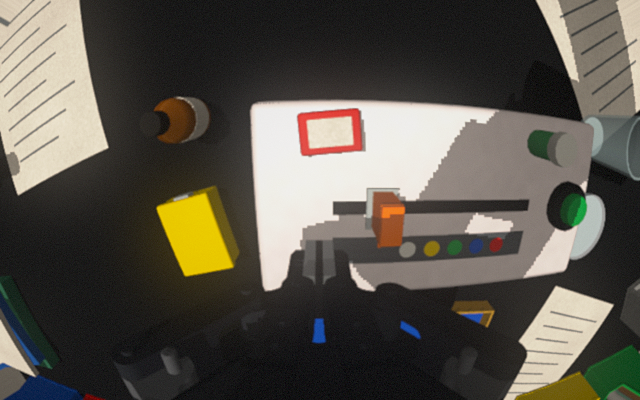

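View pics/s1.png

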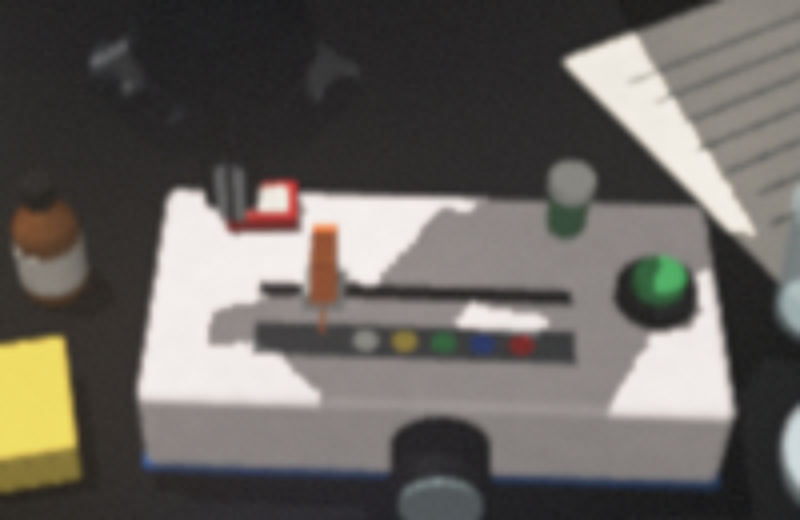

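The wrist and scene views show the shut fingertips just right of the lever, with the case, vial and button clear. I'll go down now.

Emit:
servo_tool(
  rows=[
    [[0,0,15],0,-1],
    [[0,0,32],0,-1],
    [[0,0,46],0,-1],
    [[0,0,54],0,-1],
    [[0,0,57],0,-1],
    [[0,0,57],0,-1],
    [[0,0,57],0,-1],
  ],
)

```text
t: 2.5
tcp_pos: [0.5042, -0.0014, 0.2567]
tool_rot: [0.026, 1.0, -0.001, -0.002]
force: [0.4, 0.1, -0.0]
finger_gap: 0.002
```

Emit:
servo_tool(
  rows=[
    [[0,4,0],0,-1],
    [[0,8,0],0,-1],
    [[0,12,0],0,-1],
    [[0,15,0],0,-1],
    [[0,18,0],0,-1],
    [[0,18,0],0,-1],
  ],
)

```text
t: 3.1
tcp_pos: [0.5051, 0.017, 0.2566]
tool_rot: [0.026, 1.0, -0.001, -0.002]
force: [0.4, -0.6, -0.8]
finger_gap: 0.001
```

```bash
python3 go.py; cat > lev.py <<'E'
from h import *
p=snapshot("scene"); np.savez("scene0.npz",**p)
import subprocess;print(subprocess.run("python3 fit.py|sed -n '/scene/,$p'|grep -E 'orange|yellow'",shell=True,capture_output=True,text=True).stdout)
# pixel track of lever: orange centroid, pointer column
hsv=cv2.cvtColor(p["image"],cv2.COLOR_BGR2HSV)
cv2.imwrite("pics/%s.png"%__import__("sys").argv[1],cv2.resize(p["image"][150:230,270:430],(800,400)))
E
python3 lev.py s2
```

```text
3.1 tcp [505.1  17.  256.6] F [ 0.42 -0.57 -0.81] gap 0.001 yaw_y 87.07 tip 0.1734
yellow 24 [340.7 204.9] [537.3  81.9  76.1] max z 78.8
orange 75 [320.5 186.1] [512.7  40.7 106.6] max z 130.7
```

Now small steps until contact shows in the force.

Emit:
servo_tool(
  rows=[
    [[0,1,0],0,-1],
    [[0,2,0],0,-1],
    [[0,3,0],0,-1],
    [[0,4,0],0,-1],
    [[0,5,0],0,-1],
    [[0,6,0],0,-1],
    [[0,6,0],0,-1],
    [[0,6,0],0,-1],
  ],
)

```text
t: 3.95
tcp_pos: [0.5054, 0.0228, 0.2566]
tool_rot: [0.026, 1.0, -0.001, -0.002]
force: [-0.2, -1.2, -0.3]
finger_gap: -0.001
```

```bash
python3 go.py;python3 lev.py s3
```

```text
3.95 tcp [505.4  22.8 256.6] F [-0.2  -1.21 -0.32] gap -0.001 yaw_y 87.07 tip 0.1734
yellow 24 [340.7 204.9] [536.9  81.9  75.7] max z 78.2
orange 88 [321.1 185.8] [512.9  41.9 107.6] max z 131.1
```

View pics/s3.png

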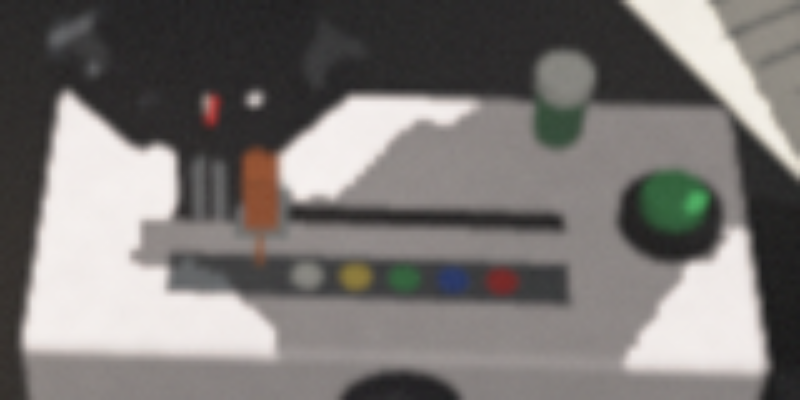

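The crop shows the fingers (190–225) still about 7 mm short of the lever (243–278). The pointer (260) is about 20 mm before the white dot (307).

Emit:
servo_tool(
  rows=[
    [[0,1,0],0,-1],
    [[0,2,0],0,-1],
    [[0,3,0],0,-1],
    [[0,4,0],0,-1],
    [[0,4,0],0,-1],
  ],
)

```text
t: 4.5
tcp_pos: [0.5056, 0.0257, 0.2567]
tool_rot: [0.025, 1.0, -0.002, -0.002]
force: [-1.1, -6.7, 1.1]
finger_gap: 0.002
```

Emit:
servo_tool(
  rows=[
    [[0,1,0],0,-1],
    [[0,2,0],0,-1],
    [[0,3,0],0,-1],
    [[0,3,0],0,-1],
  ],
)

```text
t: 4.9
tcp_pos: [0.5058, 0.0281, 0.2567]
tool_rot: [0.025, 1.0, -0.003, -0.002]
force: [-0.1, -4.4, 0.1]
finger_gap: 0.002
```

Emit:
servo_tool(
  rows=[
    [[0,1,0],0,-1],
    [[0,2,0],0,-1],
    [[0,3,0],0,-1],
    [[0,3,0],0,-1],
  ],
)

```text
t: 5.3
tcp_pos: [0.5059, 0.0312, 0.2567]
tool_rot: [0.025, 1.0, -0.002, -0.002]
force: [-0.7, -0.6, 0.7]
finger_gap: -0.0
```

```bash
python3 go.py;python3 lev.py s4
```

```text
5.3 tcp [505.9  31.2 256.7] F [-0.66 -0.63  0.68] gap -0.0 yaw_y 87.13 tip 0.1734
yellow 22 [340.7 204.8] [536.7  82.   75.7] max z 77.6
orange 85 [325.1 186.1] [513.2  50.1 106.8] max z 130.6
```

Emit:
servo_tool(
  rows=[
    [[0,1,0],0,-1],
    [[0,2,0],0,-1],
    [[0,3,0],0,-1],
    [[0,3,0],0,-1],
  ],
)

```text
t: 5.75
tcp_pos: [0.5061, 0.0348, 0.2566]
tool_rot: [0.025, 1.0, -0.002, -0.002]
force: [0.1, -0.3, -0.2]
finger_gap: -0.001
```

```bash
python3 lev.py s5|tail -2
```

```text
orange 78 [327.5 186.2] [513.4  54.9 107. ] max z 130.2
```

Emit:
servo_tool(
  rows=[
    [[0,1,0],0,-1],
    [[0,2,0],0,-1],
    [[0,2,0],0,-1],
  ],
)

```text
t: 6.1
tcp_pos: [0.5061, 0.0369, 0.2566]
tool_rot: [0.025, 1.0, -0.002, -0.002]
force: [-0.4, 0.0, 0.3]
finger_gap: 0.0
```

```bash
python3 lev.py s6|tail -2
```

```text
orange 66 [331.6 186.5] [514.3  63.3 106.8] max z 131.6
```

Emit:
servo_tool(
  rows=[
    [[0,1,0],0,-1],
    [[0,2,0],0,-1],
    [[0,2,0],0,-1],
  ],
)

```text
t: 6.45
tcp_pos: [0.5062, 0.039, 0.2566]
tool_rot: [0.025, 1.0, -0.002, -0.002]
force: [0.6, -0.5, 0.6]
finger_gap: 0.001
```

```bash
python3 lev.py s7|tail -2
```

```text
orange 66 [331.6 186.8] [514.3  63.2 106. ] max z 132.2
```

Notch 1 has snapped in: the lever is at y = 63 and left the finger at TCP y ≈ 36.5. The later snaps should come near 56.5 and 76.5.

Emit:
servo_tool(
  rows=[
    [[0,2,0],0,-1],
    [[0,4,0],0,-1],
    [[0,6,0],0,-1],
    [[0,8,0],0,-1],
    [[0,10,0],0,-1],
    [[0,12,0],0,-1],
    [[0,13,0],0,-1],
    [[0,13,0],0,-1],
  ],
)

```text
t: 7.3
tcp_pos: [0.5069, 0.052, 0.2566]
tool_rot: [0.025, 1.0, -0.002, -0.002]
force: [-0.2, -1.8, 1.1]
finger_gap: 0.001
```

```bash
python3 lev.py s8|tail -2
```

```text
orange 81 [335.3 186.3] [514.   70.9 107.2] max z 132.2
```

Emit:
servo_tool(
  rows=[
    [[0,1,0],0,-1],
    [[0,2,0],0,-1],
    [[0,3,0],0,-1],
    [[0,3,0],0,-1],
  ],
)

```text
t: 7.75
tcp_pos: [0.507, 0.0554, 0.2565]
tool_rot: [0.025, 1.0, -0.002, -0.002]
force: [0.1, -0.5, -0.4]
finger_gap: -0.004
```

```bash
python3 lev.py s9|tail -2
```

```text
orange 71 [341.2 187.2] [515.3  82.8 105.7] max z 131.5
```

Emit:
servo_tool(
  rows=[
    [[0,1,0],0,-1],
    [[0,2,0],0,-1],
    [[0,3,0],0,-1],
    [[0,3,0],0,-1],
  ],
)

```text
t: 8.2
tcp_pos: [0.5072, 0.0585, 0.2565]
tool_rot: [0.025, 1.0, -0.002, -0.002]
force: [-0.6, 0.3, 0.0]
finger_gap: -0.001
```

```bash
python3 lev.py s10|tail -2
```

```text
orange 73 [341.1 187.1] [514.9  82.6 105.8] max z 131.8
```

Notch 2 is in (y = 82.7). The third comes next, with smaller steps at the end.

Emit:
servo_tool(
  rows=[
    [[0,2,0],0,-1],
    [[0,4,0],0,-1],
    [[0,6,0],0,-1],
    [[0,8,0],0,-1],
    [[0,10,0],0,-1],
    [[0,12,0],0,-1],
    [[0,13,0],0,-1],
    [[0,13,0],0,-1],
  ],
)

```text
t: 9.05
tcp_pos: [0.5078, 0.0714, 0.2565]
tool_rot: [0.025, 1.0, -0.002, -0.002]
force: [-0.4, -1.0, 0.4]
finger_gap: 0.005
```

```bash
python3 lev.py s11|tail -2
```

```text
orange 89 [345.1 187. ] [515.   90.6 106.1] max z 133.6
```

Emit:
servo_tool(
  rows=[
    [[0,1,0],0,-1],
    [[0,2,0],0,-1],
    [[0,2,0],0,-1],
  ],
)

```text
t: 9.4
tcp_pos: [0.5079, 0.0739, 0.2565]
tool_rot: [0.025, 1.0, -0.001, -0.002]
force: [-0.0, -0.5, -0.3]
finger_gap: -0.0
```

```bash
python3 lev.py s12|tail -2
```

```text
orange 85 [346.2 186.6] [515.3  92.9 107.5] max z 130.1
```

Emit:
servo_tool(
  rows=[
    [[0,1,0],0,-1],
    [[0,2,0],0,-1],
    [[0,2,0],0,-1],
  ],
)

```text
t: 9.75
tcp_pos: [0.508, 0.0762, 0.2564]
tool_rot: [0.025, 1.0, -0.001, -0.002]
force: [-0.2, -0.4, -0.4]
finger_gap: -0.002
```

```bash
python3 lev.py s13|tail -2
```

```text
orange 68 [350.8 187.1] [516.3 102.3 107. ] max z 131.7
```

The lever snapped into the third notch (y = 102.3, expected 103). I'll back off and lift.

Emit:
servo_tool(
  rows=[
    [[0,-4,0],0,-1],
    [[0,-9,0],0,-1],
    [[0,-12,0],0,-1],
    [[0,-12,-15],0,-1],
    [[0,-12,-40],0,-1],
    [[0,-12,-70],0,-1],
    [[0,-12,-85],0,-1],
    [[0,-12,-90],0,-1],
  ],
)

```text
t: 10.6
tcp_pos: [0.5081, 0.064, 0.3482]
tool_rot: [0.025, 1.0, -0.001, 0.0]
force: [-0.2, 0.0, 0.5]
finger_gap: 0.002
```

```bash
python3 lev.py s14;python3 go.py 509.5 214.3 346
```

```text
yellow 23 [340.6 204.8] [536.8  81.8  75.8] max z 78.3
orange 87 [351. 185.] [510.6 102.8 107.3] max z 114.8

10.65 tcp [508.  64. 348.] F [ 0.59 -0.06 -0.08] gap 0.002 yaw_y 87.11 tip 0.1734
shift [  6.1 150.2   1.6]
```

View pics/s14.png

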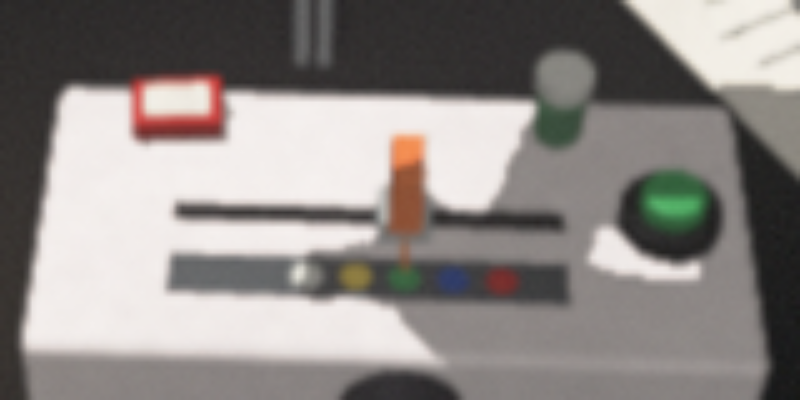

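The pointer sits on the green dot (405,278) and the lever is free. Next, over to the button.

Emit:
servo_tool(
  rows=[
    [[1,20,0],0,-1],
    [[2,55,0],0,-1],
    [[4,90,0],0,-1],
    [[5,120,0],0,-1],
    [[5,140,0],0,-1],
    [[5,150,0],0,-1],
    [[5,150,0],0,-1],
    [[5,150,0],0,-1],
  ],
)

```text
t: 11.45
tcp_pos: [0.5104, 0.2135, 0.3469]
tool_rot: [0.025, 1.0, -0.002, -0.001]
force: [-0.5, -0.7, 0.5]
finger_gap: 0.004
```

```bash
python3 go.py 510.3 214 275; python3 - <<'E'
from h import *
for n in("top","scene"): np.savez(f"{n}0.npz",**snapshot(n))
E
python3 fit.py|grep -E "btn|rect"
```

```text
11.45 tcp [510.4 213.5 346.9] F [-0.53 -0.71  0.48] gap 0.004 yaw_y 87.11 tip 0.1734
shift [ 0.   0.8 71.9]
top toprect [510.   87.8] [277.9 167.7] 87.43 z 0.07621426540615517
scene toprect [505.8  99.6] [299.  151.6] 87.17 z 0.0746739614913089
btn 84 [404.1 188.7] [511.6 212.7  96.5] max z 99.7
```

Emit:
servo_tool(
  rows=[
    [[0,0,15],0,-1],
    [[0,0,35],0,-1],
    [[0,0,55],0,-1],
    [[0,0,67],0,-1],
    [[0,0,72],0,-1],
    [[0,0,72],0,-1],
    [[0,0,72],0,-1],
  ],
)

```text
t: 12.25
tcp_pos: [0.5109, 0.2127, 0.2758]
tool_rot: [0.026, 1.0, -0.001, -0.0]
force: [-0.8, 0.3, -0.3]
finger_gap: 0.003
```

Emit:
servo_tool(
  rows=[
    [[0,0,2],0,-1],
    [[0,0,4],0,-1],
    [[0,0,6],0,-1],
    [[0,0,8],0,-1],
    [[0,0,10],0,-1],
    [[0,0,10],0,-1],
  ],
)

```text
t: 12.85
tcp_pos: [0.5111, 0.2128, 0.266]
tool_rot: [0.026, 1.0, -0.001, 0.0]
force: [-0.5, 0.1, 3.4]
finger_gap: -0.003
```

Emit:
servo_tool(
  rows=[
    [[0,0,1],0,-1],
    [[0,0,2],0,-1],
    [[0,0,3],0,-1],
    [[0,0,3],0,-1],
  ],
)

```text
t: 13.25
tcp_pos: [0.511, 0.2128, 0.2643]
tool_rot: [0.026, 1.0, -0.001, 0.001]
force: [-2.7, -0.3, 12.4]
finger_gap: 0.001
```

Emit:
servo_tool(
  rows=[
    [[0,0,1],0,-1],
    [[0,0,2],0,-1],
    [[0,0,2],0,-1],
  ],
)

```text
t: 13.55
tcp_pos: [0.5109, 0.2128, 0.2643]
tool_rot: [0.026, 1.0, -0.001, 0.001]
force: [-3.6, -0.7, 16.7]
finger_gap: 0.001
```

```bash
python3 go.py; python3 - <<'E'
from h import *
a=snapshot("scene")["image"][155:225,360:450]; 
cv2.imwrite("pics/b1.png",cv2.resize(a,(720,560),interpolation=cv2.INTER_CUBIC))
E
```

```text
13.55 tcp [510.9 212.8 264.3] F [-3.57 -0.7  16.71] gap 0.001 yaw_y 87.05 tip 0.1734
```

View pics/b1.png

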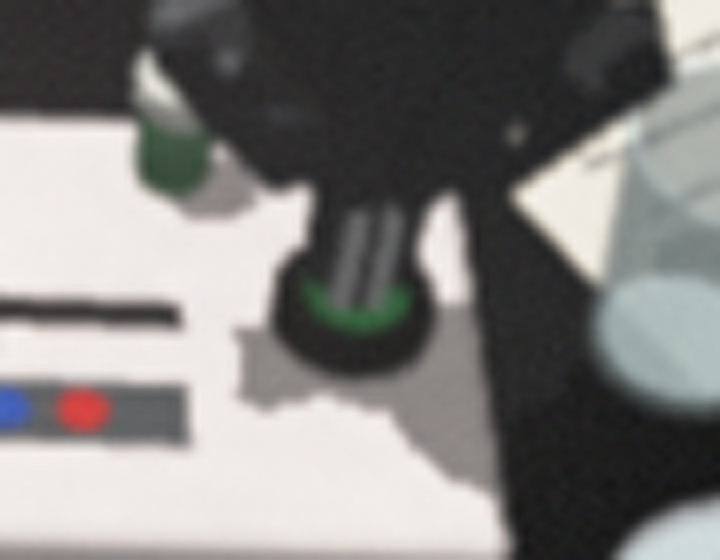

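The tips are well inside the button's outline and the reading is stiff, but I want to know whether it has bottomed. I'll compare the depth of the green crescent with the earlier 96.5.

```bash
cat > btn.py <<'E'
from h import *
zs=[];rz=[];pos=[]
for i in range(6):
    p=snapshot("scene"); W=world(p); hsv=cv2.cvtColor(p["image"],cv2.COLOR_BGR2HSV); H,S,V=cv2.split(hsv)
    box=np.zeros(H.shape,bool); box[180:205,390:420]=1
    g=box&(H>50)&(H<75)&(S>110)&(V>60)
    g=cv2.erode(g.astype(np.uint8),np.ones((2,2)))>0
    zs.append(np.median(W[g][:,2])); pos.append([W[g][:,0].min(),W[g][:,0].max(),W[g][:,1].min(),W[g][:,1].max(),g.sum()])
    r=box&(V<60)&(W[...,2]>.082)&(W[...,2]<.095)&(np.arange(400)[:,None]>193); rz.append(np.median(W[r][:,2]))
print("green z",np.round(np.array(zs)*1000,1),"ring z",np.round(np.array(rz)*1000,1)); print(np.round(np.mean(pos,0),4))
E
python3 btn.py
```

```text
return _methods._mean(a, axis=axis, dtype=dtype,
  ret = ret.dtype.type(ret / rcount)
Traceback (most recent call last):
  File "btn.py", line 8, in <module>
    zs.append(np.median(W[g][:,2])); pos.append([W[g][:,0].min(),W[g][:,0].max(),W[g][:,1].min(),W[g][:,1].max(),g.sum()])
                                                 ~~~~~~~~~~~~~^^
ValueError: zero-size array to reduction operation minimum which has no identity
```

```bash
sed -i '/erode/d; s/V>60)/V>40)/' btn.py; python3 btn.py; python3 go.py
```

```text
green z [90.4 89.7 90.9 90.4 89.9 90.3] ring z [86.3 86.5 86.1 85.8 86.3 86.2]
[0.5161 0.5229 0.2133 0.2235 3.6667]
13.95 tcp [510.9 212.8 264.3] F [-2.66 -0.93 16.18] gap 0.002 yaw_y 87.05 tip 0.1734
```

Green dropped from 96.5 to 90.3, about 6 mm, which points to a full press. I'll check on release by finding where contact is lost.

Emit:
servo_tool(
  rows=[
    [[0,0,-0.5],0,-1],
    [[0,0,-1],0,-1],
    [[0,0,-1],0,-1],
  ],
)

```text
t: 14.25
tcp_pos: [0.5108, 0.2128, 0.2654]
tool_rot: [0.026, 1.0, -0.001, 0.001]
force: [-1.7, -1.0, 4.2]
finger_gap: 0.002
```

Emit:
servo_tool(
  rows=[
    [[0,0,-1],0,-1],
    [[0,0,-1],0,-1],
  ],
)

```text
t: 14.45
tcp_pos: [0.5109, 0.2128, 0.2663]
tool_rot: [0.026, 1.0, -0.001, 0.001]
force: [-0.1, -0.0, 4.1]
finger_gap: 0.0
```

Emit:
servo_tool(
  rows=[
    [[0,0,-1],0,-1],
    [[0,0,-1],0,-1],
  ],
)

```text
t: 14.65
tcp_pos: [0.5109, 0.2128, 0.2672]
tool_rot: [0.026, 1.0, -0.001, 0.001]
force: [-0.2, -0.3, 3.2]
finger_gap: 0.0
```

Emit:
servo_tool(
  rows=[
    [[0,0,-1],0,-1],
    [[0,0,-1],0,-1],
  ],
)

```text
t: 14.85
tcp_pos: [0.5109, 0.2128, 0.2682]
tool_rot: [0.026, 1.0, -0.001, 0.001]
force: [-0.1, 0.5, 2.8]
finger_gap: 0.001
```

Emit:
servo_tool(
  rows=[
    [[0,0,-1],0,-1],
    [[0,0,-1],0,-1],
  ],
)

```text
t: 15.05
tcp_pos: [0.5109, 0.2128, 0.2692]
tool_rot: [0.026, 1.0, -0.001, 0.001]
force: [0.1, 0.7, 2.2]
finger_gap: -0.004
```

Emit:
servo_tool(
  rows=[
    [[0,0,-1],0,-1],
    [[0,0,-1],0,-1],
  ],
)

```text
t: 15.25
tcp_pos: [0.5109, 0.2128, 0.2702]
tool_rot: [0.026, 1.0, -0.001, 0.001]
force: [0.2, 0.3, 1.2]
finger_gap: 0.001
```

Emit:
servo_tool(
  rows=[
    [[0,0,-1],0,-1],
    [[0,0,-1],0,-1],
  ],
)

```text
t: 15.45
tcp_pos: [0.5107, 0.2128, 0.271]
tool_rot: [0.026, 1.0, -0.001, 0.001]
force: [0.7, 0.6, -0.3]
finger_gap: -0.002
```

Emit:
servo_tool(
  rows=[
    [[0,0,-1],0,-1],
    [[0,0,-1],0,-1],
  ],
)

```text
t: 15.65
tcp_pos: [0.5106, 0.2127, 0.272]
tool_rot: [0.026, 1.0, -0.001, 0.0]
force: [-0.3, -0.1, -0.2]
finger_gap: -0.001
```

Contact was lost at about 270.3 and the hard stop was at 264.3, so the press covered the full 6 mm. I'll lift away and check everything.

Emit:
servo_tool(
  rows=[
    [[0,0,-10],0,-1],
    [[0,0,-30],0,-1],
    [[0,0,-60],0,-1],
    [[0,0,-90],0,-1],
    [[0,0,-115],0,-1],
    [[0,0,-120],0,-1],
    [[0,0,-120],0,-1],
  ],
)

```text
t: 16.35
tcp_pos: [0.5105, 0.2131, 0.3931]
tool_rot: [0.026, 1.0, -0.001, 0.002]
force: [-0.2, -0.2, -0.5]
finger_gap: -0.001
```

```bash
python3 go.py; python3 lev.py f1; python3 btn.py; python3 - <<'E'
from h import *
cv2.imwrite("pics/f2.png",snapshot("scene")["image"][130:270,200:500].repeat(2,0).repeat(2,1))
E
```

```text
16.35 tcp [510.5 213.1 393.1] F [-0.2  -0.19 -0.51] gap -0.001 yaw_y 87.05 tip 0.1734
yellow 27 [340.6 204.9] [537.3  81.8  76. ] max z 78.0
orange 92 [351.2 184.8] [510.4 103.3 107.7] max z 114.7

green z [96.7 96.7 96.6 96.6 96.5 96.5] ring z [86.4 86.1 86.2 86.1 86.1 85.6]
[ 0.5003  0.7033  0.1496  0.227  89.5   ]
```

View pics/f2.png

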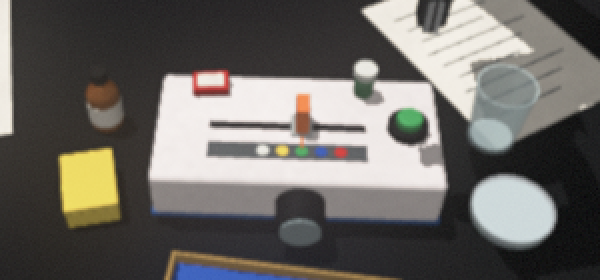

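The lever pointer is on the green dot (302,150), the button is up (409,118), and the bystanders stand where they did.

```bash
python3 -c "
from h import *
print(sign_off())"
```

```text
the job is handed in; nothing more can be done
None
```

The lever is resting in the third notch, the button has been pressed and is back up, and I handed the job in at about 16.7 s of the 69 s allowed.

- **Lever:** I pushed it from the right with the shut fingertips. It snapped into the first, second and third notches at y ≈ 63, 83 and 103 mm. After I backed off, its pointer was on the green dot, and the last reading was 103.3 mm against an expected 103.
- **Button:** I pressed it to a hard stop at about 16 N. Contact was lost 6.0 mm higher on release, which is the full travel. Its top then read 96.6 mm, the same as before the press.
- **Bystanders:** the vial, cover case, beaker, dropper, slide box and petri dish stood where they did in the last picture. I checked this by eye, not by measuring. The gripper was clear of everything, with a reading of about 0.5 N, which is noise.

**Disagreements:** the button met the fingertips about 4 mm higher than the tool length predicts, and the camera read its top about 3.5 mm too high. I therefore judged the press by travel and force, not by absolute height.

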